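# Butt a slotted box section against its stop and flip the sprung keeper over

### The arm

A 6-joint arm with a two-finger parallel gripper is mounted at the origin on the work surface. World frame = base frame: x ahead of the robot, y to its left, z up, the work surface at z = 0. Lengths are in mm, angles in rad, forces in N, time in s.
With the tool pointing down it reaches from about 350 to 775 mm from the base axis. Payload 7.3 kg.
Tool frame: the origin (TCP) lies between the finger pads; the fingertips stand 25 mm ahead of it and the grasp point (between the pads) lies 6 mm ahead of it; z points along the fingers, y is the line along which they close (so a half turn about z gives the same grasp; the last joint's range is limited). The gripper opens to 92 mm and grips with 3 to 60 N. Pads are 19 mm wide; open, the fingers measure 130 mm over their backs; the gripper's body (75 mm by 190 mm) begins 47 mm behind the grasp point.
Start: joints at [-1.302, 0.342, 1.524, -0, 1.275, -0.146], TCP at [211.602, -480.489, 221.641] pointing down, gripper open.
Joint ranges: [-2.53, 2.53], [-0.77, 2.02], [0.04, 2.7], [-1, 4.14], [0.28, 2.66], [-3.11, 3.11]. Speed limits (rad/s): [2.57, 2.57, 3.14, 3.14, 3.14, 3.14].

### API

Orientations are given as [roll, pitch, yaw] about the fixed x, y, z axes, in that order (R = Rz(yaw) Ry(pitch) Rx(roll)).
In Python, from plant import bot gives the robot as it stands.
- The arm moves only by the tool play_rows, never from a script. Its argument "commands" is a list of rows, each an object of numbers: "x", "y", "z": the shift along the tool's x, y, z in m; "twist": the turn about the tool's z in degrees. In form: [{"x": .., "y": .., "z": .., "twist": ..}, ...]. A call has exactly 8 rows; each row is the pose to reach, as a shift and turn from the pose commanded when the call began, along the tool's axes at that moment; what a row does not reach only later rows make up. A row lasts 1/10 s, in which the tool goes at most 50 mm and 8.59 degrees, less where a joint would pass 70% of its speed; a pose out of reach is approached as far as the arm can. A call with a gripper value outside its range is refused whole. "jaw" is the closure, from 0 (fully open) to 1 (shut), set as the call begins (left out, the last holds). The fingers move at their own pace and stop on an object; the grip force is fixed at half the most. Time passes only in rows, so rows that repeat a pose let the fingers close, or fill a call up. It gives the time, the measured TCP pose, the force, the opening and the grip force at its end, in the units of the state.
- bot.get_obs(): the state, without advancing time (a new reading comes with each control period).
- bot.capture(name): name is "scene" or "top"; returns a dict with "pixels" (480x640x3 uint8, red, green, blue), "fx", "fy", "cx", "cy" (pixels), "k1" (the pictures are not rectified: a ray, as slopes to the right and down, at radius r is drawn at 1 + k1 r^2 times it, then the intrinsics apply), "eye" and "rotation" of the camera in the world. Camera axes: x right, y down, z forward; pixel columns grow to the right and rows downward; lengths in mm; the calibration is good to about 2 mm. A picture is of the moment at which its call begins. There is no depth.
- bot.close_job(): hands the job in; it is judged then, once.
The state is a dict: "time": time; "joint_positions": joint angles; "dq": joint speeds; "tau": joint torques, N m; "tool_pos": TCP position; "tcp_rot": TCP orientation; "contact_force": force on the tool from outside, world axes, zero at the start; "moment": the same for the moment, N m; "grip_width": finger opening in mm; "finger_force": force on a finger pad.
Only numpy, scipy, OpenCV 4.12 (cv2) and the standard library are available. Lean on these libraries where they do the work, as an engineer would, in place of code of your own. Each camera call takes 0.05 s, during which the arm holds its last target. There are 200 camera calls.

### The job

Lay the slotted steel box section in the channel of the fixture, slot upwards and slotted end towards the stop block, and gently slide it along until it butts against the stop foot with a light but definite push. Then let go of it and tip the sprung keeper flap over from behind, just past its snap point, so that it springs over by itself and its tooth drops into the slot; do not press the flap down or push it hard, and leave the other things on the bench where they are.

Things in the scene. Friction and masses are not known exactly. Their poses are not given: they have to be found in the camera images.
- tube: slotted box section: bare steel square tube 130 x 30 x 30 mm, 3 mm walls, about 0.3 kg, lying slot up. Origin: centre of its underside; x along it towards the slotted end, z up. A plain section of the same size without a slot lies near it; which of the two lies farther right (-y) changes. Grip it from above across its 30 mm width, within 30 mm of its middle.
- tube_slot (a point): centre of the one slot in the section's top wall (24 mm along x, 24 mm wide), level with the top face: 35 mm from the section's middle towards the slotted end, 30 mm above its underside; axes as the section's
- tube_end (a point): centre of the slotted end face of the section, 65 mm from its middle, 15 mm above its underside; axes as the section's
- fixture: fixture bolted to the bench: steel base plate 250 x 90 x 12 mm, from x = -135 to +115 mm. Origin: on the bench surface, on the centre line of the channel; x along the channel towards the stop block, z up. Home: the section's middle is at about x = -17 mm, y = 0, its slotted end at about x = +48 mm.
- channel (a point): point on the channel floor (the base plate's top, 12 mm above the bench) midway along its two aluminium rails; axes as the fixture's. It lies at fixture x = -45 mm. The rails are 140 mm long, 8 mm thick, 10 mm high above the floor, inner faces at y = +-19 mm: 4 mm play on each side of the section, whose upper 20 mm stand clear above them.
- stop: grey stop block 20 x 44 x 28 mm; origin: on the channel floor below its face towards the channel, at fixture x = +56 mm; axes as the fixture's. A dark rigid foot 30 mm wide, 22 mm high stands out of this face by 8 mm give or take 4 mm: its setting changes and is not measured, so the section's end must find it by touch. 4 to 8 N is a right push, over 15 N is too much.
- flap (a joint): keeper flap: 0 = open stop (leaning back 30 degrees beyond upright, away from the channel), 0.52 upright, 2.09 closed stop (level, 1 mm above the section). Snap point near 1.0: before it the flap springs back open, beyond it it flies shut within half a second. Resisting torque about 0.2 N m over most of the way, dropping to zero at the snap point; a push of 4 to 12 N does it, over 20 N is too much.
- flap_hinge (a point): centre of the flap's hinge pin, 45 mm above the bench at fixture x = +66 mm; axes as the fixture's, the pin along y
- flap_edge (a point): middle of the flap's free edge, 62 mm from the hinge. Steel plate 34 mm wide, 4 mm thick; tooth 8 x 12 mm, 8 mm deep, 48 mm from the hinge on the side facing the channel. Its back is reached from above when open: lower shut fingers beyond the edge until their tips are 28 to 35 mm above hinge height, then push towards the channel (-x of the fixture).
Mind the look-alikes: they are no part of the job. Leave any blue or purple look-alike of the tube alone.

How it is judged:
By the outcome, as a careful person would: the job done as asked, in the order asked, and still so for the second after the job is handed in, with the robot touching nothing.
It also fails if it takes over 72 s, if anything falls off the work surface, if the arm or the gripper's body presses on something with over 40 N, if the wrist force passes 120 N, or if a joint passes its speed limit or range.

## Working session

There is one attempt and no reset: what is moved stays moved. The work goes in short steps, Python scripts to look and compute and a tool call to move; the robot and the scene stay as the last step left them, time stands still between calls to the robot, and variables do not carry over. Pictures are saved under pics/ and viewed, at most 10 in all, crops included, and the job is handed in when it is done.

Besides the shell and the picture viewer there is one more tool, called as a command line: name --argument value ..., lists and objects as JSON in quotes. play_rows: Moves the arm, as the interface text tells. Its arguments: {"type":"object","properties":{"commands":{"type":"array"},"jaw":{"type":"number"}},"required":["commands"]}

```bash
mkdir -p pics; python3 - <<'E'
from plant import bot
import cv2,numpy as np
o=bot.get_obs(); print({k:np.round(v,3) for k,v in o.items()})
for n in("scene","top"):
    c=bot.capture(n); cv2.imwrite(f"pics/{n}0.png",c["pixels"][:,:,::-1]); np.save(n+"0.npy",c,allow_pickle=True)
    print(n,{k:np.round(v,3) for k,v in c.items() if k!="pixels"})
E
```

```text
{'time': np.float64(0.0), 'joint_positions': array([-1.302,  0.343,  1.525, -0.   ,  1.275, -0.146]), 'dq': array([-0.   , -0.   , -0.   ,  0.   ,  0.001,  0.001]), 'tau': array([  0.   , -43.125, -24.422,   0.072,   0.056,  -0.   ]), 'tool_pos': array([ 211.496, -480.063,  220.95 ]), 'tcp_rot': array([-3.14 , -0.   ,  0.415]), 'contact_force': array([-0.154, -0.599, -0.229]), 'moment': array([-0.038,  0.019, -0.025]), 'finger_force': np.float64(0.0), 'grip_width': np.float64(91.919)}
scene {'fx': np.float64(439.365), 'fy': np.float64(439.365), 'cx': np.float64(325.794), 'cy': np.float64(241.8), 'k1': np.float64(0.01), 'eye': array([883.6  , 337.806, 745.227]), 'rotation': array([-2.345, -0.017,  2.441])}
top {'fx': np.float64(525.013), 'fy': np.float64(525.013), 'cx': np.float64(320.85), 'cy': np.float64(235.053), 'k1': np.float64(-0.034), 'eye': array([ 388.43 , -147.888, 1015.353]), 'rotation': array([-3.052,  0.   , -1.564])}
```

View pics/scene0.png

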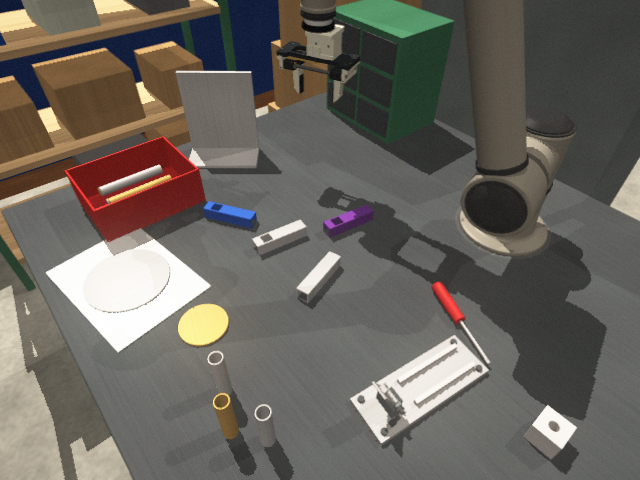

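View pics/top0.png

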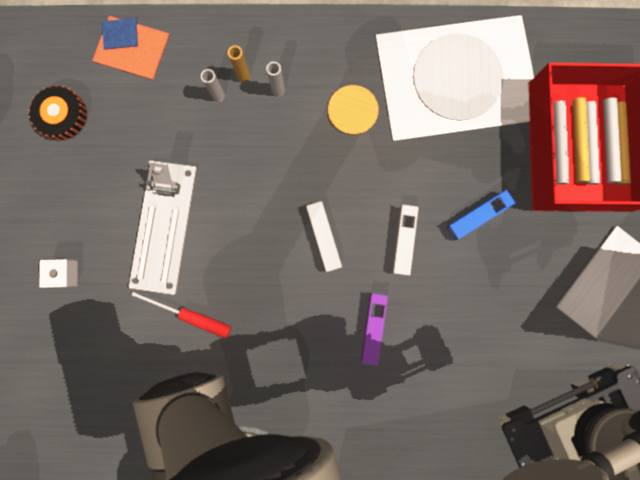

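The slotted bare tube is at about (405,240) in the top view, with its slot at (409,222). The plain section is at (323,237). The fixture is at (163,228), with its stop end up at about (163,180).

```bash
cat > h.py <<'E'
import numpy as np,cv2
from scipy.spatial.transform import Rotation as R
def K(c): return np.array([[c["fx"],0,c["cx"]],[0,c["fy"],c["cy"]],[0,0,1.]])
def rot(c):
    r=np.array(c["rotation"]); return R.from_euler("xyz",r).as_matrix() if r.size==3 else r
def ray(c,uv,z):
    p=cv2.undistortPoints(np.array(uv,float).reshape(-1,1,2),K(c),np.array([c["k1"],0,0,0.]))[:,0]
    d=np.c_[p,np.ones(len(p))]@rot(c).T; e=np.array(c["eye"])
    return e+d*((z-e[2])/d[:,2])[:,None]
def proj(c,P):
    q=(np.atleast_2d(P)-c["eye"])@rot(c); return cv2.projectPoints(q,np.zeros(3),np.zeros(3),K(c),np.array([c["k1"],0,0,0.]))[0][:,0]
E
python3 - <<'E'
from h import *
t=np.load("top0.npy",allow_pickle=True).item(); s=np.load("scene0.npy",allow_pickle=True).item()
im=t["pixels"]; hsv=cv2.cvtColor(im,cv2.COLOR_RGB2HSV)
m=((hsv[...,1]<60)&(hsv[...,2]>140)).astype(np.uint8)
cs,_=cv2.findContours(m,cv2.RETR_EXTERNAL,cv2.CHAIN_APPROX_NONE)
for c in cs:
    if 800<cv2.contourArea(c)<9000:
        b=cv2.boxPoints(cv2.minAreaRect(c)); print(cv2.contourArea(c),np.round(b,1).tolist(),np.round(ray(t,b,12 if b[:,0].max()<220 else 30)[:,:2],1).tolist())
p=ray(t,[(409,222),(405,240)],30);print(p, proj(s,p))
a=cv2.resize(im[150:305,115:215],None,fx=4,fy=4*1,interpolation=cv2.INTER_CUBIC)
b=cv2.resize(im[195:285,380:430],None,fx=6,fy=6,interpolation=cv2.INTER_CUBIC)
o=np.zeros((600,710,3),np.uint8);o[:600,:400]=a[:600];o[:540,405:705]=b;cv2.imwrite("pics/crop.png",o[:,:,::-1])
E
```

```text
1007.0 [[39.0, 259.0], [76.0, 259.0], [76.0, 287.0], [39.0, 287.0]] [[428.3, 396.8], [429.0, 324.2], [375.3, 321.6], [374.5, 393.9]]
3288.5 [[556.2000122070312, 308.3999938964844], [616.0999755859375, 224.1999969482422], [655.4000244140625, 252.1999969482422], [595.5, 336.3999938964844]] [[342.1, -589.2], [501.8, -710.3], [448.7, -784.7], [290.3, -662.5]]
1180.0 [[392.70001220703125, 273.6000061035156], [401.3999938964844, 203.39999389648438], [419.20001220703125, 205.60000610351562], [410.3999938964844, 275.79998779296875]] [[405.5, -282.1], [538.3, -299.4], [534.3, -333.0], [401.6, -315.3]]
1161.5 [[304.8999938964844, 205.0], [321.8999938964844, 199.8000030517578], [342.70001220703125, 267.20001220703125], [325.70001220703125, 272.3999938964844]] [[533.9, -116.4], [544.1, -148.6], [416.8, -188.3], [406.8, -156.5]]
6029.5 [[127.5999984741211, 288.0], [148.39999389648438, 158.3000030517578], [196.8000030517578, 166.10000610351562], [175.89999389648438, 295.70001220703125]] [[374.5, 221.7], [626.7, 190.8], [611.7, 95.5], [360.6, 128.3]]
803.5 [[605.5999755859375, 98.19999694824219], [616.4000244140625, 97.69999694824219], [620.5999755859375, 181.0], [609.9000244140625, 181.5]] [[749.5, -701.6], [750.9, -723.2], [585.6, -723.1], [584.3, -701.9]]
2844.5 [[-0.0, 0.0], [639.0, 0.0], [639.0, 8.0], [0.0, 8.0]] [[945.8, 500.0], [954.7, -781.4], [937.6, -780.3], [928.8, 498.6]]
[[ 502.95975301 -313.46001205   30.        ]
 [ 468.76920244 -305.63651829   30.        ]] [[265.81312624 237.62555983]
 [279.65135684 233.096697  ]]
```

View pics/crop.png

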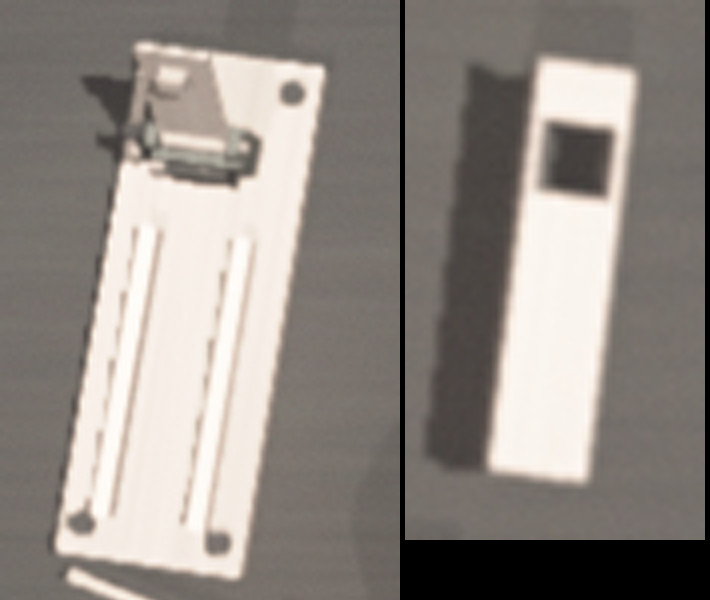

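The crop shows the fixture plate corners at about (137,42), (325,65), (240,578) and (57,552). The rail centre lines run (147,228)–(102,515) and (243,238)–(195,525). The tube's top face is sharp, with the slot at its upper (+x) end.

```bash
python3 - <<'E'
from h import *
t=np.load("top0.npy",allow_pickle=True).item()
def px(l,f,ox,oy,s=0): return [((u-s+.5)/f-.5+ox,(v+.5)/f-.5+oy) for u,v in l]
A=ray(t,px([(137,42),(325,65),(240,578),(57,552)],4,115,150),12)[:,:2]
B=ray(t,px([(147,228),(102,515),(243,238),(195,525)],4,115,150),22)[:,:2]
C=ray(t,px([(537,57),(638,68),(590,483),(487,468)],6,380,195,405),30)[:,:2]
an=lambda d:np.arctan2(d[1],d[0])
print("plate",A.round(1).tolist(),an(A[0]-A[3]),an(A[1]-A[2]),an(A[0]-A[1])-np.pi/2)
print("rails",B.round(1).tolist(),an(B[0]-B[1]),an(B[2]-B[3]))
y=an(A[0]+A[1]-A[2]-A[3]);ux=np.array([np.cos(y),np.sin(y)])
o=A.mean(0)+10*ux; o2=B.mean(0)+45*ux
print("fix yaw",y,"origin plate",o,"rails",o2)
print("tube",C.mean(0),an(C[0]-C[3]),an(C[1]-C[2]),np.linalg.norm(C[0]-C[3]),np.linalg.norm(C[0]-C[1]))
E
```

```text
plate [[623.1, 189.8], [612.1, 97.3], [363.6, 130.8], [375.1, 219.2]] -0.117760705266663 -0.13419464670517975 -0.11833954266406344
rails [[530.1, 178.1], [392.9, 194.7], [525.5, 131.7], [388.6, 150.2]] -0.1200705608533743 -0.1341762450792106
fix yaw -0.12599458424590135 origin plate [503.40912016 158.02224624] rails [503.92530019 158.02186239]
tube [ 470.27018554 -307.44841525] -0.12646133122570408 -0.12350202500765003 130.7311736947015 32.11404687701715
```

play_rows --commands '[{"x":0.04,"y":-0.007,"z":0,"twist":4},{"x":0.08,"y":-0.014,"z":0,"twist":8},{"x":0.12,"y":-0.021,"z":0.02,"twist":12},{"x":0.16,"y":-0.028,"z":0.04,"twist":16},{"x":0.2,"y":-0.035,"z":0.06,"twist":20},{"x":0.24,"y":-0.042,"z":0.08,"twist":24},{"x":0.28,"y":-0.049,"z":0.1,"twist":28},{"x":0.3064,"y":-0.0537,"z":0.11,"twist":31}]' --jaw 0

```text
time: 0.9
tool_pos: [471.4, -305.3, 109.4]
tcp_rot: [-3.14, 0.002, -0.127]
contact_force: [-0.2, -0.6, 0.3]
grip_width: 91.7
finger_force: 0.0
```

play_rows --commands '[{"x":0,"y":0,"z":0,"twist":0},{"x":0,"y":0,"z":0,"twist":0},{"x":0,"y":0,"z":0,"twist":0},{"x":0,"y":0,"z":0,"twist":0},{"x":0,"y":0,"z":0,"twist":0},{"x":0,"y":0,"z":0,"twist":0},{"x":0,"y":0,"z":0,"twist":0},{"x":0,"y":0,"z":0,"twist":0}]'

```text
time: 1.7
tool_pos: [470.3, -308.0, 111.7]
tcp_rot: [3.141, -0.0, -0.126]
contact_force: [-0.0, -1.0, 0.0]
grip_width: 91.4
finger_force: 0.0
```

play_rows --commands '[{"x":0,"y":0,"z":0.015,"twist":0},{"x":0,"y":0,"z":0.03,"twist":0},{"x":0,"y":0,"z":0.045,"twist":0},{"x":0,"y":0,"z":0.06,"twist":0},{"x":0,"y":0,"z":0.068,"twist":0},{"x":0,"y":0,"z":0.0735,"twist":0},{"x":0,"y":0,"z":0.0735,"twist":0},{"x":0,"y":0,"z":0.0735,"twist":0}]'

```text
time: 2.5
tool_pos: [470.7, -308.1, 38.6]
tcp_rot: [3.141, -0.001, -0.126]
contact_force: [0.5, -0.7, -1.1]
grip_width: 92.1
finger_force: 0.0
```

play_rows --commands '[{"x":0,"y":0,"z":0,"twist":0},{"x":0,"y":0,"z":0,"twist":0},{"x":0,"y":0,"z":0,"twist":0},{"x":0,"y":0,"z":0,"twist":0},{"x":0,"y":0,"z":0,"twist":0},{"x":0,"y":0,"z":0,"twist":0},{"x":0,"y":0,"z":0,"twist":0},{"x":0,"y":0,"z":0,"twist":0}]' --jaw 1

```text
time: 3.3
tool_pos: [470.4, -307.9, 38.1]
tcp_rot: [3.142, 0.0, -0.126]
contact_force: [0.1, -0.1, -0.1]
grip_width: 32.5
finger_force: 0.0
```

play_rows --commands '[{"x":0,"y":0,"z":0,"twist":0},{"x":0,"y":0,"z":0,"twist":0},{"x":0,"y":0,"z":0,"twist":0},{"x":0,"y":0,"z":0,"twist":0},{"x":0,"y":0,"z":0,"twist":0},{"x":0,"y":0,"z":0,"twist":0},{"x":0,"y":0,"z":0,"twist":0},{"x":0,"y":0,"z":0,"twist":0}]'

```text
time: 4.1
tool_pos: [470.4, -307.8, 38.1]
tcp_rot: [3.142, -0.0, -0.126]
contact_force: [0.0, 0.3, -0.5]
grip_width: 0.7
finger_force: 0.0
```

The grip closed on nothing, so I'll look.

```bash
python3 - <<'E'
from plant import bot
from h import *
o=bot.get_obs(); print(o["grip_width"],o["finger_force"],o["tool_pos"])
c=bot.capture("scene");np.save("s1.npy",c,allow_pickle=True); print(proj(c,[470,-308,30]))
t=bot.capture("top");np.save("t1.npy",t,allow_pickle=True)
a=cv2.resize(c["pixels"][150:300,180:380],(800,600))[:,:400*2]
b=t["pixels"][150:350,300:500]
o=np.zeros((600,800,3),np.uint8);o[:300,:400]=cv2.resize(a,(400,300));o[:400,400:]=cv2.resize(b,(400,400));cv2.imwrite("pics/c1.png",o[:,:,::-1])
E
```

```text
0.7344278411781289 0.0 [ 470.38141243 -307.84807676   38.13401175]
[[278.64333309 232.79129468]]
```

View pics/c1.png

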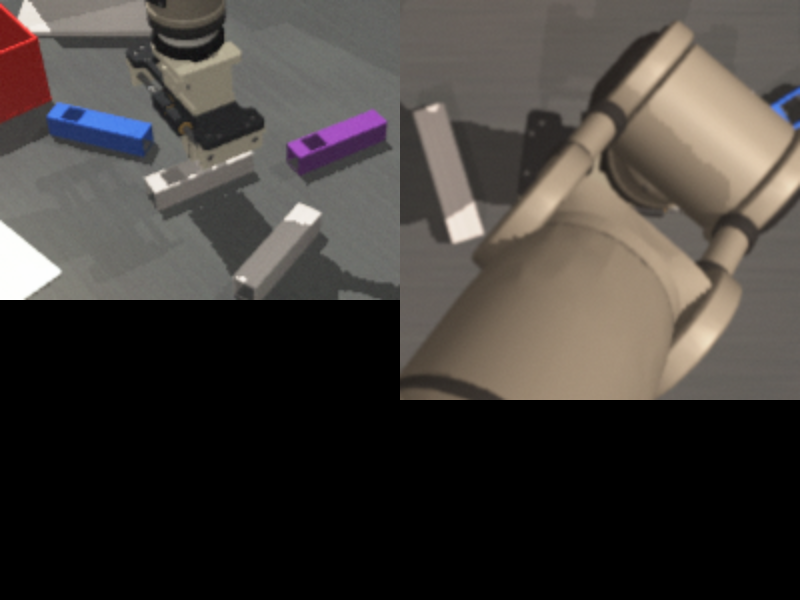

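```bash
python3 - <<'E'
from h import *
c=np.load("s1.npy",allow_pickle=True).item()
for z in (13,30,38,60): print(z,(proj(c,[470,-308,z])-[245,165])*8)
cv2.imwrite("pics/c2.png",cv2.resize(c["pixels"][165:240,245:325],None,fx=8,fy=8,interpolation=cv2.INTER_CUBIC)[:,:,::-1])
E
```

```text
13 [[272.45504524 583.66720073]]
30 [[269.14666473 542.33035746]]
38 [[267.56315745 522.54964183]]
60 [[263.11776028 467.0347566 ]]
```

View pics/c2.png

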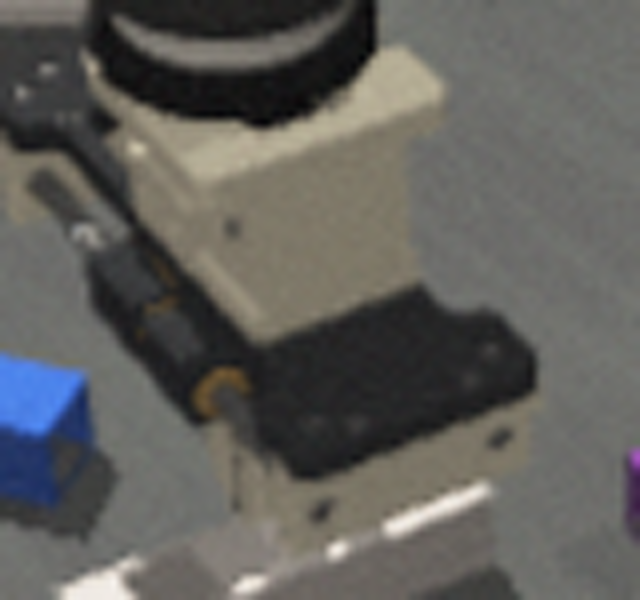

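```bash
python3 - <<'E'
from h import *
c=np.load("s1.npy",allow_pickle=True).item()
ux=np.array([np.cos(-.126),np.sin(-.126),0]);uy=np.array([-ux[1],ux[0],0])
for z in (79,104,129):
  for a,b in((37.5,95),(-37.5,95),(37.5,-95)): print(z,a,b,((proj(c,np.array([470,-308,z])+a*ux+b*uy)-[245,165])*8).round())
for a,b,z in((65,15,30),(65,-15,30),(-65,15,30),(9.5,-12,13),(9.5,12,13),(-9.5,12,13)): print(z,a,b,((proj(c,np.array([470.3,-307.4,z])+a*ux+b*uy)-[245,165])*8).round())
E
```

```text
79 37.5 95 [[305. 666.]]
79 -37.5 95 [[545. 564.]]
79 37.5 -95 [[ -4. 283.]]
104 37.5 95 [[300. 599.]]
104 -37.5 95 [[544. 497.]]
104 37.5 -95 [[-14. 217.]]
129 37.5 95 [[295. 529.]]
129 -37.5 95 [[544. 427.]]
129 37.5 -95 [[-24. 148.]]
30 65 15 [[ 94. 656.]]
30 65 -15 [[ 48. 595.]]
30 -65 15 [[484. 495.]]
13 9.5 -12 [[226. 573.]]
13 9.5 12 [[264. 621.]]
13 -9.5 12 [[320. 597.]]
```

```bash
python3 - <<'E'
from h import *
c=np.load("scene0.npy",allow_pickle=True).item()
t=np.load("top0.npy",allow_pickle=True).item()
ux=np.array([np.cos(.415),np.sin(.415),0]);uy=np.array([-ux[1],ux[0],0])
for z in (196,221,246,262):
  for b in(-46,0,46): print(z,b,((proj(c,np.array([211.5,-480,z])+b*uy)-[265,20])*7).round())
cv2.imwrite("pics/c3.png",cv2.resize(c["pixels"][20:105,265:375],None,fx=7,fy=7,interpolation=cv2.INTER_CUBIC)[:,:,::-1])
E
```

```text
196 -46 [[256. 587.]]
196 0 [[365. 615.]]
196 46 [[477. 643.]]
221 -46 [[254. 524.]]
221 0 [[366. 551.]]
221 46 [[479. 579.]]
246 -46 [[253. 458.]]
246 0 [[366. 485.]]
246 46 [[482. 513.]]
262 -46 [[252. 416.]]
262 0 [[366. 442.]]
262 46 [[483. 470.]]
```

View pics/c3.png

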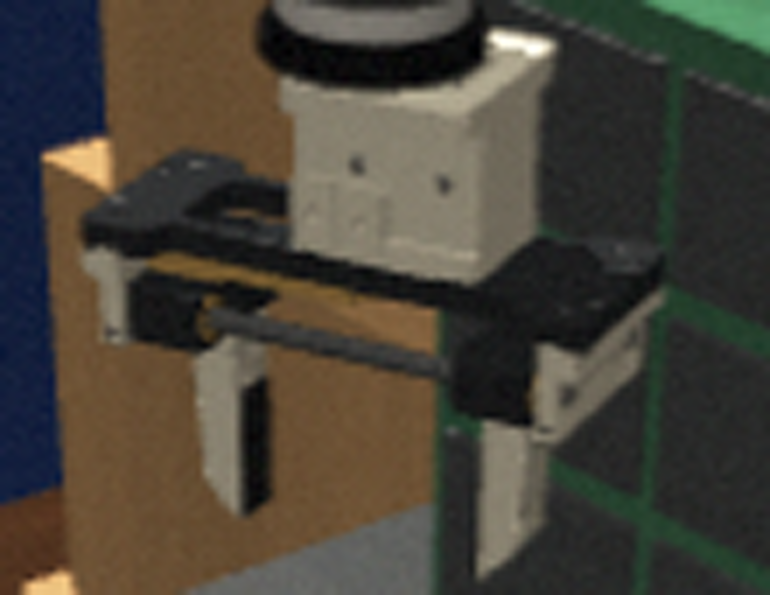

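The fingertips appear at (245,515) and (487,575) in the crop. That projects to about the reported TCP height, so the real tips are some 25 mm higher than stated. The shut fingers are therefore above the tube, and I'll touch its top face gently to calibrate the height.

play_rows --commands '[{"x":0,"y":0,"z":0.001,"twist":0},{"x":0,"y":0,"z":0.002,"twist":0},{"x":0,"y":0,"z":0.003,"twist":0},{"x":0,"y":0,"z":0.004,"twist":0},{"x":0,"y":0,"z":0.004,"twist":0},{"x":0,"y":0,"z":0.004,"twist":0},{"x":0,"y":0,"z":0.004,"twist":0},{"x":0,"y":0,"z":0.004,"twist":0}]'

```text
time: 5.0
tool_pos: [470.4, -307.9, 34.2]
tcp_rot: [3.141, -0.0, -0.126]
contact_force: [-1.0, -0.1, -0.2]
grip_width: 0.3
finger_force: 0.0
```

play_rows --commands '[{"x":0,"y":0,"z":0.0005,"twist":0},{"x":0,"y":0,"z":0.001,"twist":0},{"x":0,"y":0,"z":0.0015,"twist":0},{"x":0,"y":0,"z":0.0015,"twist":0},{"x":0,"y":0,"z":0.0015,"twist":0},{"x":0,"y":0,"z":0.0015,"twist":0},{"x":0,"y":0,"z":0.0015,"twist":0},{"x":0,"y":0,"z":0.0015,"twist":0}]'

```text
time: 5.8
tool_pos: [470.4, -307.9, 32.6]
tcp_rot: [3.141, -0.0, -0.126]
contact_force: [0.7, -0.6, -0.0]
grip_width: 0.6
finger_force: 0.0
```

play_rows --commands '[{"x":0,"y":0,"z":0.0005,"twist":0},{"x":0,"y":0,"z":0.001,"twist":0},{"x":0,"y":0,"z":0.0015,"twist":0},{"x":0,"y":0,"z":0.0015,"twist":0},{"x":0,"y":0,"z":0.0015,"twist":0},{"x":0,"y":0,"z":0.0015,"twist":0},{"x":0,"y":0,"z":0.0015,"twist":0},{"x":0,"y":0,"z":0.0015,"twist":0}]'

```text
time: 6.6
tool_pos: [470.4, -307.9, 31.1]
tcp_rot: [3.141, -0.0, -0.126]
contact_force: [0.8, -0.2, -0.5]
grip_width: 0.4
finger_force: 0.0
```

play_rows --commands '[{"x":0,"y":0,"z":0.0005,"twist":0},{"x":0,"y":0,"z":0.001,"twist":0},{"x":0,"y":0,"z":0.001,"twist":0},{"x":0,"y":0,"z":0.001,"twist":0},{"x":0,"y":0,"z":0.001,"twist":0},{"x":0,"y":0,"z":0.001,"twist":0},{"x":0,"y":0,"z":0.001,"twist":0},{"x":0,"y":0,"z":0.001,"twist":0}]'

```text
time: 7.4
tool_pos: [470.4, -307.9, 30.1]
tcp_rot: [3.142, -0.0, -0.126]
contact_force: [0.8, -0.2, 0.2]
grip_width: 0.4
finger_force: 0.0
```

play_rows --commands '[{"x":0,"y":0,"z":0.0005,"twist":0},{"x":0,"y":0,"z":0.001,"twist":0},{"x":0,"y":0,"z":0.001,"twist":0},{"x":0,"y":0,"z":0.001,"twist":0},{"x":0,"y":0,"z":0.001,"twist":0},{"x":0,"y":0,"z":0.001,"twist":0},{"x":0,"y":0,"z":0.001,"twist":0},{"x":0,"y":0,"z":0.001,"twist":0}]'

```text
time: 8.2
tool_pos: [470.4, -307.9, 29.1]
tcp_rot: [3.141, -0.0, -0.126]
contact_force: [-0.8, -0.7, 0.1]
grip_width: 0.5
finger_force: 0.0
```

play_rows --commands '[{"x":0,"y":0,"z":0.0005,"twist":0},{"x":0,"y":0,"z":0.001,"twist":0},{"x":0,"y":0,"z":0.001,"twist":0},{"x":0,"y":0,"z":0.001,"twist":0},{"x":0,"y":0,"z":0.001,"twist":0},{"x":0,"y":0,"z":0.001,"twist":0},{"x":0,"y":0,"z":0.001,"twist":0},{"x":0,"y":0,"z":0.001,"twist":0}]'

```text
time: 9.0
tool_pos: [470.4, -307.9, 28.1]
tcp_rot: [3.141, -0.0, -0.126]
contact_force: [0.2, -0.5, 0.9]
grip_width: 0.5
finger_force: 0.0
```

play_rows --commands '[{"x":0,"y":0,"z":0.0005,"twist":0},{"x":0,"y":0,"z":0.001,"twist":0},{"x":0,"y":0,"z":0.001,"twist":0},{"x":0,"y":0,"z":0.001,"twist":0},{"x":0,"y":0,"z":0.001,"twist":0},{"x":0,"y":0,"z":0.001,"twist":0},{"x":0,"y":0,"z":0.001,"twist":0},{"x":0,"y":0,"z":0.001,"twist":0}]'

```text
time: 9.8
tool_pos: [470.4, -307.9, 27.2]
tcp_rot: [3.141, -0.0, -0.126]
contact_force: [-1.0, -0.3, 0.3]
grip_width: 0.2
finger_force: 0.0
```

play_rows --commands '[{"x":0,"y":0,"z":0.0005,"twist":0},{"x":0,"y":0,"z":0.001,"twist":0},{"x":0,"y":0,"z":0.0015,"twist":0},{"x":0,"y":0,"z":0.0015,"twist":0},{"x":0,"y":0,"z":0.0015,"twist":0},{"x":0,"y":0,"z":0.0015,"twist":0},{"x":0,"y":0,"z":0.0015,"twist":0},{"x":0,"y":0,"z":0.0015,"twist":0}]'

```text
time: 10.6
tool_pos: [470.4, -307.9, 25.6]
tcp_rot: [3.142, -0.0, -0.126]
contact_force: [-0.1, -0.7, 0.4]
grip_width: 0.4
finger_force: 0.0
```

play_rows --commands '[{"x":0,"y":0,"z":0.0005,"twist":0},{"x":0,"y":0,"z":0.001,"twist":0},{"x":0,"y":0,"z":0.0015,"twist":0},{"x":0,"y":0,"z":0.0015,"twist":0},{"x":0,"y":0,"z":0.0015,"twist":0},{"x":0,"y":0,"z":0.0015,"twist":0},{"x":0,"y":0,"z":0.0015,"twist":0},{"x":0,"y":0,"z":0.0015,"twist":0}]'

```text
time: 11.4
tool_pos: [470.5, -307.9, 25.1]
tcp_rot: [3.141, -0.0, -0.126]
contact_force: [-2.2, 2.1, 8.1]
grip_width: -0.0
finger_force: 4.4
```

Contact is at a reported z of about 25.2 for a true 30, so tip height = reported z + 4.9. I'll lift, open, and grip at a reported z of 8.

play_rows --commands '[{"x":0,"y":0,"z":-0.01,"twist":0},{"x":0,"y":0,"z":-0.02,"twist":0},{"x":0,"y":0,"z":-0.02,"twist":0},{"x":0,"y":0,"z":-0.02,"twist":0},{"x":0,"y":0,"z":-0.02,"twist":0},{"x":0,"y":0,"z":-0.02,"twist":0},{"x":0,"y":0,"z":-0.02,"twist":0},{"x":0,"y":0,"z":-0.02,"twist":0}]' --jaw 0.2

```text
time: 12.2
tool_pos: [470.3, -307.8, 43.9]
tcp_rot: [-3.141, 0.0, -0.126]
contact_force: [-0.1, -0.0, 0.0]
grip_width: 60.0
finger_force: 0.0
```

play_rows --commands '[{"x":0,"y":0,"z":0.0,"twist":0},{"x":0,"y":0,"z":0.0,"twist":0},{"x":0,"y":0,"z":0,"twist":0},{"x":0,"y":0,"z":0.01,"twist":0},{"x":0,"y":0,"z":0.02,"twist":0},{"x":0,"y":0,"z":0.03,"twist":0},{"x":0,"y":0,"z":0.036,"twist":0},{"x":0,"y":0,"z":0.036,"twist":0}]'

```text
time: 13.0
tool_pos: [469.7, -307.3, 6.7]
tcp_rot: [-3.14, 0.002, -0.126]
contact_force: [-0.1, -0.5, 0.4]
grip_width: 73.7
finger_force: 0.0
```

play_rows --commands '[{"x":0,"y":0,"z":0,"twist":0},{"x":0,"y":0,"z":0,"twist":0},{"x":0,"y":0,"z":0,"twist":0},{"x":0,"y":0,"z":0,"twist":0},{"x":0,"y":0,"z":0,"twist":0},{"x":0,"y":0,"z":0,"twist":0},{"x":0,"y":0,"z":0,"twist":0},{"x":0,"y":0,"z":0,"twist":0}]' --jaw 1

```text
time: 13.8
tool_pos: [470.4, -307.8, 8.3]
tcp_rot: [3.142, -0.0, -0.126]
contact_force: [-0.7, 0.9, 2.2]
grip_width: 30.0
finger_force: 30.0
```

play_rows --commands '[{"x":0,"y":0,"z":-0.005,"twist":0},{"x":0,"y":0,"z":-0.015,"twist":0},{"x":0,"y":0,"z":-0.03,"twist":0},{"x":0,"y":0,"z":-0.05,"twist":0},{"x":-0.002,"y":-0.02,"z":-0.07,"twist":0},{"x":-0.006,"y":-0.045,"z":-0.085,"twist":0},{"x":-0.009,"y":-0.075,"z":-0.085,"twist":0},{"x":-0.013,"y":-0.105,"z":-0.085,"twist":0}]'

```text
time: 14.6
tool_pos: [470.9, -201.4, 94.3]
tcp_rot: [3.141, -0.002, -0.127]
contact_force: [0.3, 0.4, -3.6]
grip_width: 30.0
finger_force: 30.0
```

play_rows --commands '[{"x":-0.004,"y":-0.035,"z":0,"twist":0},{"x":-0.009,"y":-0.075,"z":0,"twist":0},{"x":-0.014,"y":-0.115,"z":0,"twist":0},{"x":-0.019,"y":-0.155,"z":0,"twist":0},{"x":-0.024,"y":-0.195,"z":0,"twist":0},{"x":-0.029,"y":-0.235,"z":0,"twist":0},{"x":-0.034,"y":-0.275,"z":0,"twist":0},{"x":-0.038,"y":-0.305,"z":0,"twist":0}]'

```text
time: 15.4
tool_pos: [471.1, 107.5, 93.8]
tcp_rot: [-3.141, -0.001, -0.125]
contact_force: [-0.0, -0.7, -3.6]
grip_width: 29.9
finger_force: 30.0
```

play_rows --commands '[{"x":-0.002,"y":-0.02,"z":0,"twist":0},{"x":-0.005,"y":-0.04,"z":0,"twist":0},{"x":-0.0065,"y":-0.0555,"z":0,"twist":0},{"x":-0.0065,"y":-0.0563,"z":0,"twist":0},{"x":-0.0065,"y":-0.0563,"z":0,"twist":0},{"x":-0.0065,"y":-0.0563,"z":0,"twist":0},{"x":-0.0065,"y":-0.0563,"z":0,"twist":0},{"x":-0.0065,"y":-0.0563,"z":0,"twist":0}]'

```text
time: 16.2
tool_pos: [472.1, 161.3, 93.2]
tcp_rot: [3.141, -0.0, -0.127]
contact_force: [0.7, 0.1, -4.5]
grip_width: 29.7
finger_force: 30.0
```

play_rows --commands '[{"x":0,"y":-0.0005,"z":0.015,"twist":0},{"x":0,"y":-0.0005,"z":0.03,"twist":0},{"x":0,"y":-0.0005,"z":0.045,"twist":0},{"x":0,"y":-0.0005,"z":0.055,"twist":0},{"x":0,"y":-0.0005,"z":0.057,"twist":0},{"x":0,"y":-0.0005,"z":0.057,"twist":0},{"x":0,"y":-0.0005,"z":0.057,"twist":0},{"x":0,"y":-0.0005,"z":0.057,"twist":0}]'

```text
time: 17.0
tool_pos: [472.6, 162.5, 36.7]
tcp_rot: [-3.141, -0.001, -0.126]
contact_force: [-0.4, -0.4, -4.2]
grip_width: 30.1
finger_force: 30.0
```

```bash
python3 - <<'E'
from plant import bot
from h import *
print(bot.get_obs()["tool_pos"])
c=bot.capture("scene");np.save("s2.npy",c,allow_pickle=True)
cv2.imwrite("pics/c4.png",cv2.resize(c["pixels"][300:450,330:520],None,fx=4,fy=4,interpolation=cv2.INTER_CUBIC)[:,:,::-1])
E
```

```text
[472.63325341 162.53767911  36.74427817]
```

View pics/c4.png

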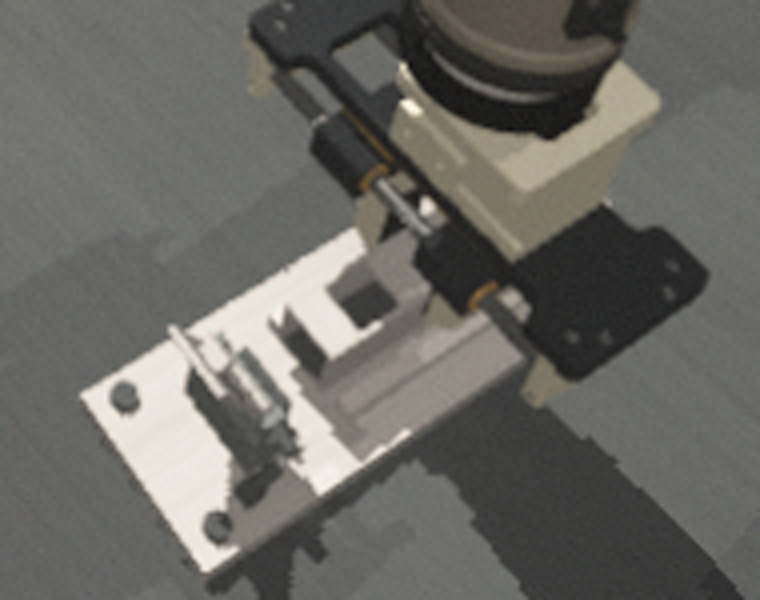

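The tube's slotted end is over the channel between the rails, facing the open flap. The slot is at crop (365,295). I'll lower it gently.

play_rows --commands '[{"x":0,"y":0,"z":0.002,"twist":0},{"x":0,"y":0,"z":0.004,"twist":0},{"x":0,"y":0,"z":0.006,"twist":0},{"x":0,"y":0,"z":0.007,"twist":0},{"x":0,"y":0,"z":0.008,"twist":0},{"x":0,"y":0,"z":0.009,"twist":0},{"x":0,"y":0,"z":0.009,"twist":0},{"x":0,"y":0,"z":0.009,"twist":0}]'

```text
time: 17.85
tool_pos: [472.2, 162.4, 27.1]
tcp_rot: [3.142, -0.0, -0.126]
contact_force: [0.4, -0.5, -3.8]
grip_width: 29.9
finger_force: 30.0
```

play_rows --commands '[{"x":0,"y":0,"z":0.001,"twist":0},{"x":0,"y":0,"z":0.002,"twist":0},{"x":0,"y":0,"z":0.003,"twist":0},{"x":0,"y":0,"z":0.004,"twist":0},{"x":0,"y":0,"z":0.005,"twist":0},{"x":0,"y":0,"z":0.0055,"twist":0},{"x":0,"y":0,"z":0.0055,"twist":0},{"x":0,"y":0,"z":0.0055,"twist":0}]'

```text
time: 18.65
tool_pos: [472.1, 162.4, 21.6]
tcp_rot: [3.142, -0.0, -0.126]
contact_force: [-0.5, -0.4, -3.2]
grip_width: 29.4
finger_force: 30.0
```

play_rows --commands '[{"x":0,"y":0,"z":0.0005,"twist":0},{"x":0,"y":0,"z":0.001,"twist":0},{"x":0,"y":0,"z":0.0013,"twist":0},{"x":0,"y":0,"z":0.0013,"twist":0},{"x":0,"y":0,"z":0.0013,"twist":0},{"x":0,"y":0,"z":0.0013,"twist":0},{"x":0,"y":0,"z":0.0013,"twist":0},{"x":0,"y":0,"z":0.0013,"twist":0}]'

```text
time: 19.45
tool_pos: [472.1, 162.4, 20.3]
tcp_rot: [3.142, -0.0, -0.126]
contact_force: [-0.2, -0.2, -3.4]
grip_width: 30.1
finger_force: 30.0
```

play_rows --commands '[{"x":0,"y":0,"z":0.0004,"twist":0},{"x":0,"y":0,"z":0.0008,"twist":0},{"x":0.001,"y":0,"z":0.0008,"twist":0},{"x":0.002,"y":0,"z":0.0008,"twist":0},{"x":0.003,"y":0,"z":0.0008,"twist":0},{"x":0.004,"y":0,"z":0.0008,"twist":0},{"x":0.004,"y":0,"z":0.0008,"twist":0},{"x":0.004,"y":0,"z":0.0008,"twist":0}]'

```text
time: 20.25
tool_pos: [474.9, 162.2, 20.2]
tcp_rot: [3.141, 0.002, -0.126]
contact_force: [-6.6, 0.1, 10.0]
grip_width: 29.6
finger_force: 30.0
```

play_rows --commands '[{"x":0,"y":0,"z":-0.0005,"twist":0},{"x":0,"y":0,"z":-0.0006,"twist":0},{"x":0.001,"y":0,"z":-0.0006,"twist":0},{"x":0.002,"y":0,"z":-0.0006,"twist":0},{"x":0.002,"y":0,"z":-0.0006,"twist":0},{"x":0.002,"y":0,"z":-0.0006,"twist":0},{"x":0.002,"y":0,"z":-0.0006,"twist":0},{"x":0.002,"y":0,"z":-0.0006,"twist":0}]'

```text
time: 21.05
tool_pos: [477.9, 161.7, 20.2]
tcp_rot: [3.141, 0.0, -0.126]
contact_force: [-4.5, 0.4, 5.0]
grip_width: 29.9
finger_force: 30.0
```

play_rows --commands '[{"x":0,"y":0,"z":-0.0003,"twist":0},{"x":0.0005,"y":0,"z":-0.0003,"twist":0},{"x":0.001,"y":0,"z":-0.0003,"twist":0},{"x":0.0015,"y":0,"z":-0.0003,"twist":0},{"x":0.002,"y":0,"z":-0.0003,"twist":0},{"x":0.0025,"y":0,"z":-0.0003,"twist":0},{"x":0.0025,"y":0,"z":-0.0003,"twist":0},{"x":0.0025,"y":0,"z":-0.0003,"twist":0}]'

```text
time: 21.85
tool_pos: [480.8, 161.3, 20.3]
tcp_rot: [3.142, -0.0, -0.126]
contact_force: [-0.5, 0.3, -3.9]
grip_width: 29.7
finger_force: 30.0
```

play_rows --commands '[{"x":0.0004,"y":0,"z":0,"twist":0},{"x":0.0008,"y":0,"z":0,"twist":0},{"x":0.0012,"y":0,"z":0,"twist":0},{"x":0.0016,"y":0,"z":0,"twist":0},{"x":0.002,"y":0,"z":0,"twist":0},{"x":0.002,"y":0,"z":0,"twist":0},{"x":0.002,"y":0,"z":0,"twist":0},{"x":0.002,"y":0,"z":0,"twist":0}]'

```text
time: 22.65
tool_pos: [482.5, 161.1, 20.4]
tcp_rot: [3.142, -0.0, -0.126]
contact_force: [-0.7, -0.3, -3.1]
grip_width: 29.4
finger_force: 30.0
```

play_rows --commands '[{"x":0.0003,"y":0,"z":0,"twist":0},{"x":0.0006,"y":0,"z":0,"twist":0},{"x":0.0009,"y":0,"z":0,"twist":0},{"x":0.001,"y":0,"z":0,"twist":0},{"x":0.001,"y":0,"z":0,"twist":0},{"x":0.001,"y":0,"z":0,"twist":0},{"x":0.001,"y":0,"z":0,"twist":0},{"x":0.001,"y":0,"z":0,"twist":0}]'

```text
time: 23.45
tool_pos: [483.5, 161.0, 20.4]
tcp_rot: [3.142, -0.0, -0.126]
contact_force: [-0.1, -0.5, -3.6]
grip_width: 30.0
finger_force: 30.0
```

Next I step in 1 mm moves until it touches.

play_rows --commands '[{"x":0.0003,"y":0,"z":0,"twist":0},{"x":0.0006,"y":0,"z":0,"twist":0},{"x":0.0009,"y":0,"z":0,"twist":0},{"x":0.001,"y":0,"z":0,"twist":0},{"x":0.001,"y":0,"z":0,"twist":0},{"x":0.001,"y":0,"z":0,"twist":0},{"x":0.001,"y":0,"z":0,"twist":0},{"x":0.001,"y":0,"z":0,"twist":0}]'

```text
time: 24.25
tool_pos: [484.5, 160.9, 20.4]
tcp_rot: [3.142, -0.0, -0.126]
contact_force: [0.1, 0.3, -2.7]
grip_width: 29.9
finger_force: 30.0
```

play_rows --commands '[{"x":0.0003,"y":0,"z":0,"twist":0},{"x":0.0006,"y":0,"z":0,"twist":0},{"x":0.0009,"y":0,"z":0,"twist":0},{"x":0.001,"y":0,"z":0,"twist":0},{"x":0.001,"y":0,"z":0,"twist":0},{"x":0.001,"y":0,"z":0,"twist":0},{"x":0.001,"y":0,"z":0,"twist":0},{"x":0.001,"y":0,"z":0,"twist":0}]'

```text
time: 25.05
tool_pos: [485.5, 160.8, 20.4]
tcp_rot: [3.141, -0.0, -0.126]
contact_force: [0.2, 0.1, -2.6]
grip_width: 29.8
finger_force: 30.0
```

play_rows --commands '[{"x":0.0003,"y":0,"z":0,"twist":0},{"x":0.0006,"y":0,"z":0,"twist":0},{"x":0.0009,"y":0,"z":0,"twist":0},{"x":0.001,"y":0,"z":0,"twist":0},{"x":0.001,"y":0,"z":0,"twist":0},{"x":0.001,"y":0,"z":0,"twist":0},{"x":0.001,"y":0,"z":0,"twist":0},{"x":0.001,"y":0,"z":0,"twist":0}]'

```text
time: 25.85
tool_pos: [486.5, 160.6, 20.4]
tcp_rot: [3.142, -0.0, -0.126]
contact_force: [-0.3, 1.0, -2.9]
grip_width: 29.9
finger_force: 30.0
```

play_rows --commands '[{"x":0.0003,"y":0,"z":0,"twist":0},{"x":0.0006,"y":0,"z":0,"twist":0},{"x":0.0009,"y":0,"z":0,"twist":0},{"x":0.001,"y":0,"z":0,"twist":0},{"x":0.001,"y":0,"z":0,"twist":0},{"x":0.001,"y":0,"z":0,"twist":0},{"x":0.001,"y":0,"z":0,"twist":0},{"x":0.001,"y":0,"z":0,"twist":0}]'

```text
time: 26.65
tool_pos: [487.5, 160.5, 20.4]
tcp_rot: [3.142, -0.0, -0.126]
contact_force: [-0.2, 0.3, -3.8]
grip_width: 29.7
finger_force: 30.0
```

play_rows --commands '[{"x":0.0003,"y":0,"z":0,"twist":0},{"x":0.0006,"y":0,"z":0,"twist":0},{"x":0.0009,"y":0,"z":0,"twist":0},{"x":0.001,"y":0,"z":0,"twist":0},{"x":0.001,"y":0,"z":0,"twist":0},{"x":0.001,"y":0,"z":0,"twist":0},{"x":0.001,"y":0,"z":0,"twist":0},{"x":0.001,"y":0,"z":0,"twist":0}]'

```text
time: 27.45
tool_pos: [488.5, 160.4, 20.4]
tcp_rot: [3.142, -0.0, -0.126]
contact_force: [0.1, 0.9, -3.1]
grip_width: 29.3
finger_force: 30.0
```

play_rows --commands '[{"x":0.0003,"y":0,"z":0,"twist":0},{"x":0.0006,"y":0,"z":0,"twist":0},{"x":0.0009,"y":0,"z":0,"twist":0},{"x":0.001,"y":0,"z":0,"twist":0},{"x":0.001,"y":0,"z":0,"twist":0},{"x":0.001,"y":0,"z":0,"twist":0},{"x":0.001,"y":0,"z":0,"twist":0},{"x":0.001,"y":0,"z":0,"twist":0}]'

```text
time: 28.25
tool_pos: [489.5, 160.2, 20.4]
tcp_rot: [3.142, -0.0, -0.126]
contact_force: [0.6, -0.6, -2.8]
grip_width: 30.0
finger_force: 30.0
```

play_rows --commands '[{"x":0.0003,"y":0,"z":0,"twist":0},{"x":0.0006,"y":0,"z":0,"twist":0},{"x":0.0009,"y":0,"z":0,"twist":0},{"x":0.001,"y":0,"z":0,"twist":0},{"x":0.001,"y":0,"z":0,"twist":0},{"x":0.001,"y":0,"z":0,"twist":0},{"x":0.001,"y":0,"z":0,"twist":0},{"x":0.001,"y":0,"z":0,"twist":0}]'

```text
time: 29.05
tool_pos: [489.8, 160.2, 20.3]
tcp_rot: [3.141, 0.001, -0.126]
contact_force: [-4.8, 1.3, -0.8]
grip_width: 29.4
finger_force: 30.0
```

Contact at 4.8 N. I'll add a hair more push while settling it on the floor, then let go.

play_rows --commands '[{"x":0.0001,"y":0,"z":0.0001,"twist":0},{"x":0.0002,"y":0,"z":0.0002,"twist":0},{"x":0.0002,"y":0,"z":0.0003,"twist":0},{"x":0.0002,"y":0,"z":0.0003,"twist":0},{"x":0.0002,"y":0,"z":0.0003,"twist":0},{"x":0.0002,"y":0,"z":0.0003,"twist":0},{"x":0.0002,"y":0,"z":0.0003,"twist":0},{"x":0.0002,"y":0,"z":0.0003,"twist":0}]'

```text
time: 29.85
tool_pos: [489.9, 160.2, 20.3]
tcp_rot: [3.141, 0.001, -0.126]
contact_force: [-6.6, 1.2, 2.6]
grip_width: 29.9
finger_force: 30.0
```

play_rows --commands '[{"x":0,"y":0,"z":0,"twist":0},{"x":0,"y":0,"z":0,"twist":0},{"x":0,"y":0,"z":0,"twist":0},{"x":0,"y":0,"z":0,"twist":0},{"x":0,"y":0,"z":0,"twist":0},{"x":0,"y":0,"z":0,"twist":0},{"x":0,"y":0,"z":0,"twist":0},{"x":0,"y":0,"z":0,"twist":0}]' --jaw 0.3

```text
time: 30.65
tool_pos: [490.7, 160.1, 20.1]
tcp_rot: [3.141, -0.0, -0.126]
contact_force: [-0.0, 0.2, -1.2]
grip_width: 64.2
finger_force: 0.0
```

play_rows --commands '[{"x":0,"y":0,"z":-0.005,"twist":0},{"x":0,"y":0,"z":-0.015,"twist":0},{"x":0,"y":0,"z":-0.03,"twist":0},{"x":0,"y":0,"z":-0.05,"twist":0},{"x":0,"y":0,"z":-0.07,"twist":0},{"x":0,"y":0,"z":-0.09,"twist":0},{"x":0,"y":0,"z":-0.1,"twist":0},{"x":0,"y":0,"z":-0.1,"twist":0}]'

```text
time: 31.45
tool_pos: [491.6, 160.3, 121.8]
tcp_rot: [-3.141, -0.003, -0.126]
contact_force: [-0.0, -0.1, 0.2]
grip_width: 64.6
finger_force: 0.0
```

play_rows --commands '[{"x":0.01,"y":0,"z":0,"twist":0},{"x":0.03,"y":0,"z":0,"twist":0},{"x":0.05,"y":0,"z":0,"twist":0},{"x":0.075,"y":0,"z":0,"twist":0},{"x":0.1,"y":0,"z":0,"twist":0},{"x":0.12,"y":0,"z":0,"twist":0},{"x":0.14,"y":0,"z":0,"twist":0},{"x":0.14,"y":0,"z":0,"twist":0}]' --jaw 1

```text
time: 32.25
tool_pos: [631.3, 141.5, 118.1]
tcp_rot: [3.141, 0.001, -0.127]
contact_force: [-0.1, 0.1, -0.4]
grip_width: 4.9
finger_force: 0.0
```

```bash
python3 - <<'E'
from plant import bot
from h import *
o=bot.get_obs();print(o["tool_pos"],o["contact_force"],o["grip_width"])
c=bot.capture("scene");np.save("s3.npy",c,allow_pickle=True)
cv2.imwrite("pics/c5.png",cv2.resize(c["pixels"][300:450,310:500],None,fx=4,fy=4,interpolation=cv2.INTER_CUBIC)[:,:,::-1])
E
```

```text
[631.28349176 141.54912181 118.07250508] [-0.12892629  0.08194662 -0.36178119] 4.874508313468701
```

View pics/c5.png

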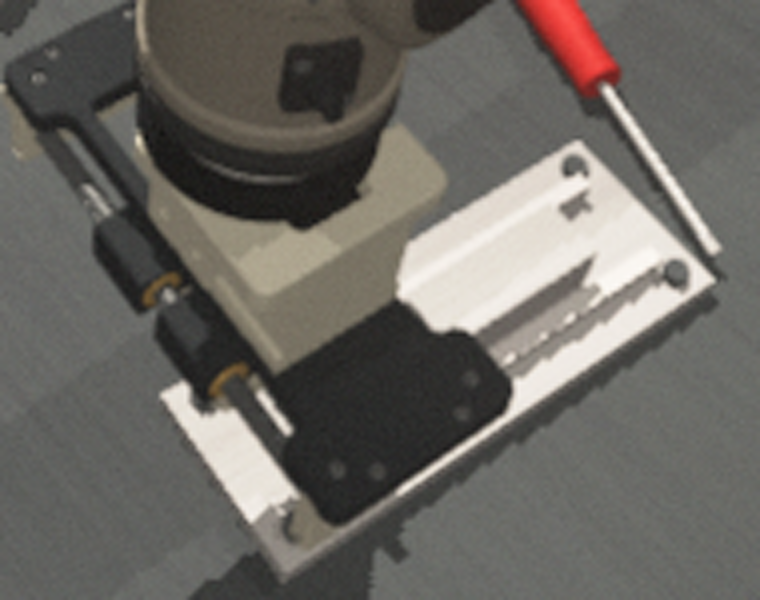

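The tube lies in the channel with the gripper clear of it. The shut fingers are beyond the flap edge, so I'll lower them to a tip height of about 76.

play_rows --commands '[{"x":0,"y":0,"z":0.008,"twist":0},{"x":0,"y":0,"z":0.016,"twist":0},{"x":0,"y":0,"z":0.026,"twist":0},{"x":0,"y":0,"z":0.036,"twist":0},{"x":0,"y":0,"z":0.044,"twist":0},{"x":0,"y":0,"z":0.047,"twist":0},{"x":0,"y":0,"z":0.047,"twist":0},{"x":0,"y":0,"z":0.047,"twist":0}]'

```text
time: 33.1
tool_pos: [629.8, 142.5, 73.4]
tcp_rot: [-3.142, -0.001, -0.126]
contact_force: [-0.2, -0.5, 0.1]
grip_width: 0.2
finger_force: 0.0
```

play_rows --commands '[{"x":-0.002,"y":0,"z":0,"twist":0},{"x":-0.004,"y":0,"z":0,"twist":0},{"x":-0.006,"y":0,"z":0,"twist":0},{"x":-0.008,"y":0,"z":0,"twist":0},{"x":-0.01,"y":0,"z":0,"twist":0},{"x":-0.012,"y":0,"z":0,"twist":0},{"x":-0.014,"y":0,"z":0,"twist":0},{"x":-0.016,"y":0,"z":0,"twist":0}]'

```text
time: 33.9
tool_pos: [613.5, 144.5, 73.1]
tcp_rot: [3.142, -0.0, -0.126]
contact_force: [-0.1, -0.4, 0.9]
grip_width: 0.6
finger_force: 0.0
```

play_rows --commands '[{"x":-0.0015,"y":0,"z":0.0003,"twist":0},{"x":-0.003,"y":0,"z":0.0006,"twist":0},{"x":-0.0045,"y":0,"z":0.001,"twist":0},{"x":-0.006,"y":0,"z":0.001,"twist":0},{"x":-0.0075,"y":0,"z":0.001,"twist":0},{"x":-0.009,"y":0,"z":0.001,"twist":0},{"x":-0.0105,"y":0,"z":0.001,"twist":0},{"x":-0.012,"y":0,"z":0.001,"twist":0}]'

```text
time: 34.7
tool_pos: [604.5, 145.9, 74.0]
tcp_rot: [-3.14, -0.007, -0.127]
contact_force: [5.5, -0.7, 4.2]
grip_width: 0.3
finger_force: 3.1
```

play_rows --commands '[{"x":-0.001,"y":0,"z":0,"twist":0},{"x":-0.002,"y":0,"z":0,"twist":0},{"x":-0.003,"y":0,"z":0,"twist":0},{"x":-0.004,"y":0,"z":0,"twist":0},{"x":-0.005,"y":0,"z":0,"twist":0},{"x":-0.006,"y":0,"z":0,"twist":0},{"x":-0.007,"y":0,"z":0,"twist":0},{"x":-0.008,"y":0,"z":0,"twist":0}]'

```text
time: 35.5
tool_pos: [595.9, 147.0, 73.5]
tcp_rot: [-3.141, -0.005, -0.127]
contact_force: [4.9, -1.0, 4.0]
grip_width: 0.8
finger_force: 2.5
```

play_rows --commands '[{"x":-0.0015,"y":0,"z":0,"twist":0},{"x":-0.003,"y":0,"z":0,"twist":0},{"x":-0.0045,"y":0,"z":0,"twist":0},{"x":-0.006,"y":0,"z":0,"twist":0},{"x":-0.0075,"y":0,"z":0,"twist":0},{"x":-0.009,"y":0,"z":0,"twist":0},{"x":-0.0105,"y":0,"z":0,"twist":0},{"x":-0.012,"y":0,"z":0,"twist":0}]'

```text
time: 36.3
tool_pos: [582.0, 148.5, 72.0]
tcp_rot: [3.141, -0.001, -0.126]
contact_force: [5.1, 0.1, 0.1]
grip_width: 0.4
finger_force: 2.8
```

play_rows --commands '[{"x":-0.0015,"y":0,"z":0,"twist":0},{"x":-0.003,"y":0,"z":0,"twist":0},{"x":-0.0045,"y":0,"z":0,"twist":0},{"x":-0.006,"y":0,"z":0,"twist":0},{"x":-0.007,"y":0,"z":0,"twist":0},{"x":-0.008,"y":0,"z":0,"twist":0},{"x":-0.009,"y":0,"z":0,"twist":0},{"x":-0.01,"y":0,"z":0,"twist":0}]'

```text
time: 37.1
tool_pos: [571.5, 149.7, 71.7]
tcp_rot: [3.141, 0.001, -0.126]
contact_force: [3.6, -0.3, -0.7]
grip_width: 0.5
finger_force: 1.3
```

play_rows --commands '[{"x":-0.001,"y":0,"z":0,"twist":0},{"x":-0.002,"y":0,"z":0,"twist":0},{"x":-0.003,"y":0,"z":0,"twist":0},{"x":-0.004,"y":0,"z":0,"twist":0},{"x":-0.004,"y":0,"z":0,"twist":0},{"x":-0.004,"y":0,"z":0,"twist":0},{"x":-0.004,"y":0,"z":0,"twist":0},{"x":-0.004,"y":0,"z":0,"twist":0}]'

```text
time: 37.9
tool_pos: [568.0, 150.2, 72.1]
tcp_rot: [3.141, -0.0, -0.126]
contact_force: [0.4, -0.1, 0.7]
grip_width: 0.3
finger_force: 0.4
```

play_rows --commands '[{"x":-0.001,"y":0,"z":0,"twist":0},{"x":-0.002,"y":0,"z":0,"twist":0},{"x":-0.002,"y":0,"z":0,"twist":0},{"x":-0.002,"y":0,"z":0,"twist":0},{"x":-0.002,"y":0,"z":0,"twist":0},{"x":-0.002,"y":0,"z":0,"twist":0},{"x":-0.002,"y":0,"z":0,"twist":0},{"x":-0.002,"y":0,"z":0,"twist":0}]'

```text
time: 38.7
tool_pos: [566.0, 150.5, 72.1]
tcp_rot: [3.141, 0.0, -0.126]
contact_force: [0.5, 0.1, -0.1]
grip_width: 0.4
finger_force: 0.0
```

play_rows --commands '[{"x":0.002,"y":0,"z":-0.01,"twist":0},{"x":0.002,"y":0,"z":-0.03,"twist":0},{"x":0.002,"y":0,"z":-0.06,"twist":0},{"x":0.002,"y":0,"z":-0.09,"twist":0},{"x":-0.02,"y":0.03,"z":-0.11,"twist":0},{"x":-0.05,"y":0.07,"z":-0.12,"twist":0},{"x":-0.07,"y":0.11,"z":-0.12,"twist":0},{"x":-0.08,"y":0.14,"z":-0.12,"twist":0}]'

```text
time: 39.5
tool_pos: [467.4, 20.4, 193.5]
tcp_rot: [3.141, -0.001, -0.126]
contact_force: [-0.8, -0.3, -0.2]
grip_width: 0.3
finger_force: 0.0
```

```bash
python3 - <<'E'
from plant import bot
from h import *
o=bot.get_obs();print(o["time"],o["tool_pos"],o["contact_force"])
c=bot.capture("scene");t=bot.capture("top")
a=cv2.resize(c["pixels"][320:445,340:500],(640,500),interpolation=cv2.INTER_CUBIC)
b=cv2.resize(t["pixels"][150:300,110:210],(160,240),interpolation=cv2.INTER_CUBIC)
o=np.zeros((500,800,3),np.uint8);o[:,:640]=a;o[:240,640:]=b;cv2.imwrite("pics/c6.png",o[:,:,::-1])
E
```

```text
39.5 [467.41772462  20.4042088  193.48415916] [-0.75665909 -0.26373165 -0.22023466]
```

View pics/c6.png

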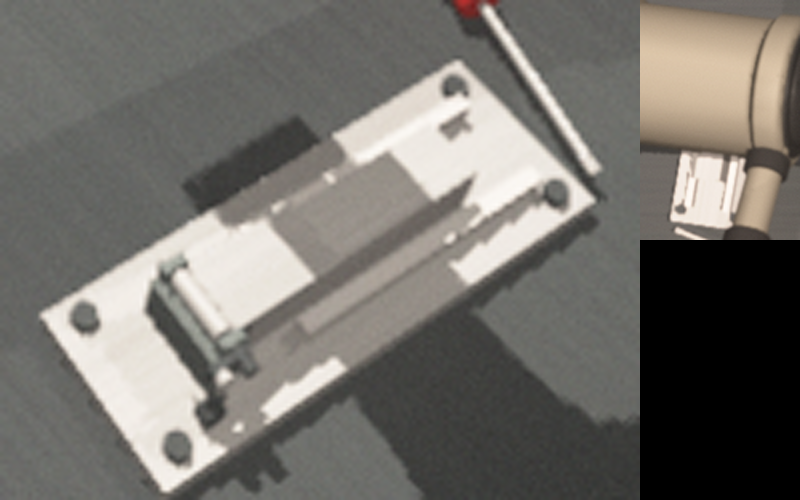

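The flap lies level over the tube and hides the slot (crop about (240,270)), so it has snapped shut. The tube is in the channel. I'll let the arm settle, then hand in.

play_rows --commands '[{"x":0,"y":0,"z":0,"twist":0},{"x":0,"y":0,"z":0,"twist":0},{"x":0,"y":0,"z":0,"twist":0},{"x":0,"y":0,"z":0,"twist":0},{"x":0,"y":0,"z":0,"twist":0},{"x":0,"y":0,"z":0,"twist":0},{"x":0,"y":0,"z":0,"twist":0},{"x":0,"y":0,"z":0,"twist":0}]'

```text
time: 40.4
tool_pos: [469.1, 21.8, 192.1]
tcp_rot: [3.142, 0.0, -0.126]
contact_force: [-0.5, -0.5, -0.6]
grip_width: 0.7
finger_force: 0.0
```

```bash
python3 -c "
from plant import bot
print(bot.close_job())"
```

```text
the job is handed in; nothing more can be done
None
```

I handed the job in at about 40 s: the slotted section was butted against the stop foot at about 6.7 N and released, and the flap was tipped at about 7 N and, in the last picture, lies shut over the slot; the verdict was not reported, and an early grip closed above the section because the fingertips were about 30 mm higher than stated, so I touched its top at about 8 N to correct the height.

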